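Index the swing lamp over the plant bowl and switch it on

ROBOT

A 6-joint arm with a two-finger parallel gripper is mounted at the origin on the work surface. World frame = base frame: x ahead of the robot, y to its left, z up, the work surface at z = 0. Lengths are in m, angles in rad, forces in N, time in s.
With the tool pointing down it reaches from about 0.225 to 0.875 m from the base axis. Payload 3.4 kg.
Tool frame: the origin (TCP) lies between the finger pads; the fingertips stand env.finger_overhang ahead of it and the grasp point (between the pads) lies 5 mm behind it (env.finger_overhang is the distance from the TCP to the fingertips, in m); z points along the fingers, y is the direction in which the jaws open and shut (so a half turn about z gives the same grasp; the last joint's range is limited). The gripper opens to 85 mm and grips with 20 to 120 N. Pads are 22 mm wide; open, the fingers measure 114 mm over their backs; the gripper's body (76 mm by 85 mm) begins 54 mm behind the grasp point. The pads swing forward as they close: fully open they stand 13 mm farther back than shut.
Start: joints at [-1.321, 0.276, 1.505, -0, 1.361, -0.121], TCP at [0.208, -0.536, 0.245] pointing down, gripper open.
Joint ranges: [-2.89, 2.89], [-0.75, 2.08], [0.22, 2.7], [-1.18, 4.32], [0.11, 2.71], [-2.7, 2.7]. Speed limits (rad/s): [2.57, 2.57, 3.14, 3.14, 3.14, 3.14].

INTERFACE

Orientations are given as a rotation vector (axis times angle).
In Python, from rig import env gives the robot as it stands. The module is installed in compiled form; this text tells all that it offers.
- The arm moves only by the shell command python3 -m creep 'ROWS' [OPENING] [FORCE]. ROWS is JSON, a list of rows, each a list of 6 numbers: the shift along the world's x, y, z in m, then the turn, a rotation vector about the world's x, y, z in rad. A call has 1 to 8 rows; each row is the pose to reach, as a shift and turn from the pose measured when the call began; what a row does not reach only later rows make up. A row lasts 1/10 s, in which the tool goes at most 50 mm and 8.59 degrees, less where a joint would pass 70% of its speed; a pose out of reach is approached as far as the arm can. A call with a gripper value outside its range is refused whole. OPENING is the finger opening in m, from 0 to 0.0854, set as the call begins (- or left out, the last holds). The fingers move at their own pace and stop on an object; FORCE is the grip in N (left out, the last holds). Time passes only in rows, so rows that repeat a pose let the fingers close. It gives the time, the measured TCP pose, the force and the opening at its end, in the units of the state.
- env.sense(): the state, without advancing time (a new reading comes with each control period).
- env.grab_frame(name): name is "side" or "top"; returns a dict with "frame" (400x640x3 uint8, blue, green, red), "depth" (400x640 float32, m along the optical axis (not along the pixel's ray), 0 where there is no reading), "vfov" (degrees; the focal length in pixels is half the picture's height over the tangent of half this angle, whatever the lens; pixels are square), "cx", "cy" (the principal point, pixels), "k1" (the pictures are not rectified: a ray, as slopes to the right and down, at radius r is drawn at 1 + k1 r^2 times it, then the intrinsics apply), "world_to_cam" (4x4, takes a point from world to camera coordinates). Camera axes: x right, y up, looking along -z (the intrinsics and any distortion apply to the point x, -y, -z); pixel columns grow to the right and rows downward; lengths in m; the calibration is good to about 2 mm. A picture is of the moment at which its call begins.
- env.finish_job(): hands the job in, once; it reports no verdict.
The state is a dict: "time": time; "joint_positions": joint angles; "qd": joint speeds; "joint_torque": joint torques, N m; "ee_pos": TCP position; "orientation": TCP orientation; "ft_force": force on the tool from outside, world axes, zero at the start; "torque": the same for the moment, N m; "finger_gap": finger opening in m.
Only numpy, scipy, OpenCV 4.12 (cv2) and the standard library are available. Lean on these libraries where they do the work, as an engineer would, in place of code of your own. Each camera call takes 0.05 s, during which the arm holds its last target. There are 200 camera calls.

TASK

The swing lamp is parked with nothing under it. Pull its sprung index knob up, swing the lamp round until it is over the low, wide glass bowl of plants, and let the knob go so that the pin drops fully home in the hole there. Only then throw the lever on the switch box fully over, away from the robot, without shoving the bowl or the other vessels out of place.

Things in the scene. Friction and masses are not known exactly. Their poses are not given: they have to be found in the camera images.
- lamp (a joint): Turn of the lamp arm about the stand's vertical post, rad, counter-clockwise from above positive; about 0 at the start (the middle hole), stops at -1.25 and +1.25. The steel index plate has five holes, at -1.047, -0.524, 0, +0.524 and +1.047 rad (every 30 degrees), with about 1 degree of play. The arm turns with light friction (about 0.12 N m) and stays where it is left.
- pin (a joint): Lift of the spring-loaded index pin, m: 0 is fully home in a hole, 0.026 the upper stop. The 10 mm pin with a rounded tip reaches 12 mm into the plate: below about 0.012 it locks the arm, lifted 0.016 or more it is clear; let go between holes it rests on the plate at about 0.012. The spring pushes down with about 4 N when home and 10 N at the upper stop.
- knob_mid (a point): Centre of the index pin's pull knob: an upright round black knurled knob, 32 mm in diameter, 50 mm tall, on the lamp arm 90 mm from the post axis, on the line from post to lamp head. With the pin home this point is 206 mm above the table and the arm's collar ends 7 mm below the knob. It slides straight up and swings with the arm; nothing within 100 mm of it stands higher than the knob.
- post_axis (a point): Point on the vertical axis of the lamp's post (the axis about which the lamp turns), 150 mm above the table. Its x axis points from the post to the middle hole.
- lamp_head (a point): Centre of the round aluminium lamp head (110 mm in diameter, 22 mm thick) at its lower face, 148 mm above the table and 230 mm from the post axis.
- bowl_mid (a point): Centre of the low, wide glass bowl planted with small green plants, the widest and lowest of the four vessels: 104 mm in diameter, 55 mm tall; this point is 27 mm above the table. It stands loose on the table 230 mm from the post axis, in line with one of the four outer holes.
- jar_mid (a point): Centre of a closed clear jar with a white lid, 72 mm in diameter, 105 mm tall, loose, at another hole's place. To be left in place.
- flask_mid (a point): Centre of a closed white bottle with a black cap, 62 mm in diameter, 130 mm tall, loose, at another hole's place. To be left in place.
- beaker_mid (a point): Centre of an open grey cup, about 72 mm across the rim, 95 mm tall, loose, at another hole's place. To be left in place.
- switch (a joint): Angle of the switch lever, rad: 0 leans fully towards the robot's side (off), 1.0 leans fully away from the robot (on); starts between 0 and 0.12, stays where it is left, friction 0.06 N m.
- switch_tip (a point): Centre of the black 26 mm ball at the end of the switch lever. The steel lever (10 mm rod) is 90 mm long from its pivot; the pivot axis is level, 22 mm above the table over the middle of the box. The ball is about 101 mm above the table at either end and 112 mm in the middle of its swing.
- switch_base: Grey switch box, 70 x 50 x 25 mm (x, y, z), fixed to the table to the left or the right of the lamp stand; origin at the centre of its underside. The lever swings in its x-z plane, from its -x side (off, towards the robot) to its +x side (on).
Not all that is in view belongs to the job. What is shaped like the part that bears bowl_mid but blue or orange is not meant. Leave any red look-alike of the switch_base alone.

How it is judged:
On the way, in this order (a step that is already met when the one before it is completed fails the run):
1. the pin is pulled clear of its hole (value of joint pin above 0.011 m), for 0.05 s.
2. the lamp is over the plant bowl with the pin fully home and the knob let go (horizontal distance between lamp_head and bowl_mid below 0.03 m and value of joint pin below 0.003 m and contact force between pin and the fingers below 0.2 N), for 0.2 s.
3. the switch lever is thrown over (value of joint switch above 0.85 rad), for 0.1 s.
At the end, for the whole second after the job is handed in: The lamp head's centre is within 30 mm (seen from above) of the bowl's centre, the index pin is home to within 3 mm, and the switch lever is over at 0.85 rad or more of its 1.0 rad (horizontal distance between lamp_head and bowl_mid below 0.03 m and value of joint pin below 0.003 m and value of joint switch above 0.85 rad); the robot touches nothing.
It fails at once if the bowl is shoved out of place (more than 20 mm) (distance of bowl_mid from where it was at the start of the episode above 0.02 m).
It fails at once if the jar is shoved out of place (more than 20 mm) (distance of jar_mid from where it was at the start of the episode above 0.02 m).
It fails at once if the flask is shoved out of place (more than 20 mm) (distance of flask_mid from where it was at the start of the episode above 0.02 m).
It fails at once if the beaker is shoved out of place (more than 20 mm) (distance of beaker_mid from where it was at the start of the episode above 0.02 m).
It also fails if it takes over 51 s, if anything falls off the work surface, if the arm or the gripper's body presses on something with over 40 N, if the wrist force passes 120 N, or if a joint passes its speed limit or range.

## Working session

There is one attempt and no reset: what is moved stays moved. The work goes in short steps, Python scripts to look and compute and a shell command to move; the robot and the scene stay as the last step left them, time stands still between calls to the robot, and variables do not carry over. Pictures are saved under pics/ and viewed, about 8 in all and at most 12, crops included, and the job is handed in when it is done.

```bash
mkdir -p pics; cat > h.py <<'E'
import numpy as np, cv2, pickle
from rig import env
def grab(n,f):
    d=env.grab_frame(n); cv2.imwrite(f'pics/{f}.png',d['frame']); pickle.dump(d,open(f'{f}.pkl','wb')); return d
def load(f): return pickle.load(open(f'{f}.pkl','rb'))
def K(d):
    f=200/np.tan(np.radians(d['vfov'])/2); return np.array([[f,0,d['cx']],[0,f,d['cy']],[0,0,1.]])
def ray(d,u,v):
    s=cv2.undistortPoints(np.array([[[u,v]]],float),K(d),np.array([d['k1'],0,0,0.]))[0,0]
    T=np.linalg.inv(d['world_to_cam']); return T[:3,3],T[:3,:3]@np.array([s[0],-s[1],-1])
def at_z(d,u,v,z):
    o,r=ray(d,u,v); return o+r*(z-o[2])/r[2]
def cloud(d):
    vv,uu=np.mgrid[0:400,0:640]
    s=cv2.undistortPoints(np.stack([uu,vv],-1).reshape(-1,1,2).astype(float),K(d),np.array([d['k1'],0,0,0.]))[:,0]
    z=d['depth'].reshape(-1,1); T=np.linalg.inv(d['world_to_cam'])
    P=np.c_[s[:,:1]*z,-s[:,1:]*z,-z]@T[:3,:3].T+T[:3,3]; P[z[:,0]==0]=np.nan
    return P.reshape(400,640,3)
def proj(d,p):
    q=d['world_to_cam']@np.append(p,1); x=np.array([q[0]/-q[2],-q[1]/-q[2]]); x*=1+d['k1']*(x@x)
    k=K(d); return k[0,0]*x[0]+k[0,2],k[0,0]*x[1]+k[1,2]
E
python3 - <<'E'
from h import *
for n in('top','side'):
    d=grab(n,n+'0'); T=np.linalg.inv(d['world_to_cam']); print(n,d['vfov'],d['k1'],T[:3,3],-T[:3,2])
s=env.sense(); print(s['time'],s['ee_pos'],s['orientation'],s['finger_gap'],env.finger_overhang)
E
```

```text
top 44.411565758188395 -0.10735337290872396 [0.36415809 0.04329993 1.43597067] [ 0.12473241  0.00221949 -0.99218794]
side 43.95361018897123 -0.004124138610115219 [0.35972768 0.85188284 0.93577607] [ 0.1523555  -0.69070776 -0.70690211]
0.1 [ 0.20824399 -0.53547271  0.24452445] [-3.08612554e+00 -5.78820345e-01  1.80627811e-04] 0.08546485333578752 0.014
```

View pics/top0.png

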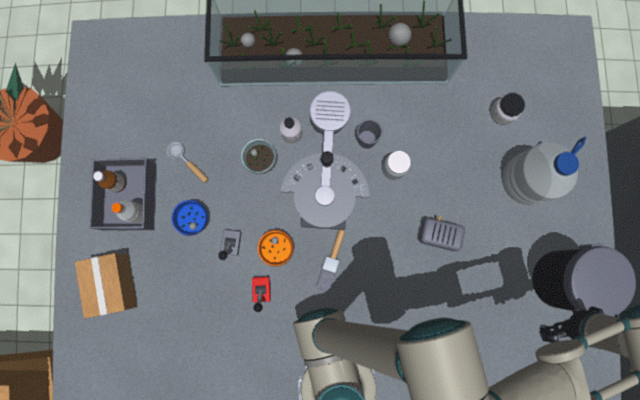

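View pics/side0.png

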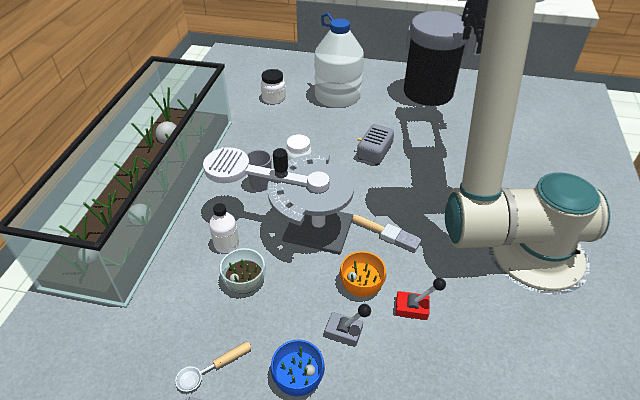

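The top view shows the lamp head at (330,111), knob at (327,158) and post at (324,196). The plant bowl is at (259,155), which is the +60° side. The grey switch is at (230,243) and the red decoy at (260,290). The side view agrees: bowl (243,270), grey switch (344,328).

```bash
python3 - <<'E'
from h import *
from scipy.spatial.transform import Rotation as R
t=load('top0'); s=load('side0'); C={'t':cloud(t),'s':cloud(s)}
def circ(P):
    A=np.c_[2*P[:,:2],np.ones(len(P))]; x=np.linalg.lstsq(A,(P[:,:2]**2).sum(1),rcond=None)[0]; return x[:2],np.sqrt(x[2]+x[:2]@x[:2])
for n,(u,v,w) in dict(head=(330,111,26),cap=(324,196,12),knob=(327,158,9),bowl=(259,155,22),flask=(290,130,15),jar=(397,165,17),beak=(368,133,17)).items():
    P=C['t'][v-w:v+w,u-w:u+w].reshape(-1,3); P=P[~np.isnan(P[:,0])]
    zt=dict(head=.17,cap=None,knob=.231,bowl=.055,flask=.13,jar=.105,beak=.095)[n]
    if zt is None: zt=np.percentile(P[:,2],95); print('capz',zt)
    Q=P[abs(P[:,2]-zt)<.008]; c,r=cv2.minEnclosingCircle(Q[:,:2].astype(np.float32)) if len(Q)>3 else (0,0)
    print(n,len(Q),np.round(Q.mean(0),4),np.round(c,4),round(r,4))
# head centre by contour, ray to z=.170
c=[]
for n,d,(u,v) in(('t',t,(230,243)),('s',s,(344,328))):
    f=d['frame'].astype(int); m=(f.max(2)<60).astype(np.uint8)
    k,l,st,ce=cv2.connectedComponentsWithStats(m)
    for i in range(1,k):
        if 15<st[i,4]<600 and np.hypot(*(ce[i]-(u,v)))<180: print(n,st[i],ce[i].round(1),at_z(d,*ce[i],.101).round(4),at_z(d,*ce[i],.206).round(4))
P=C['s'][310:350,320:365].reshape(-1,3)
Q=P[abs(P[:,2]-.025)<.004]; print('box',len(Q),np.nanmean(Q,0),Q.min(0),Q.max(0))
P=C['t'][225:262,212:242].reshape(-1,3);Q=P[abs(P[:,2]-.025)<.005]; print('boxT',len(Q),Q.mean(0),cv2.minAreaRect(Q[:,:2].astype(np.float32)))
print('tank z',np.nanmax(C['t'][5:60,215:460,2]))
e=env.sense(); print(R.from_rotvec(e['orientation']).as_matrix().round(3))
E
```

```text
head 1156 [0.7611 0.0145 0.1713] [0.7583 0.0171] 0.0637
capz 0.17816834769362688
cap 291 [0.5361 0.0314 0.175 ] [0.5362 0.0314] 0.0255
knob 130 [0.6252 0.0249 0.2315] [0.6254 0.0251] 0.0161
bowl 209 [0.6667 0.2183 0.0543] [0.6694 0.2206] 0.0516
flask 91 [0.7467 0.1271 0.1304] [0.748  0.1258] 0.0157
jar 406 [ 0.6365 -0.1735  0.1062] [ 0.6372 -0.1741] 0.0319
beak 135 [ 0.7304 -0.0986  0.0946] [ 0.7291 -0.0975] 0.0369
t [285 118   8  10  60] [288.7 122.4] [0.7539 0.1295 0.101 ] [0.7233 0.1227 0.206 ]
t [321 152  12  14  92] [326.3 158.4] [0.6492 0.025  0.101 ] [0.6268 0.0265 0.206 ]
t [145 160  11  69 466] [149.4 195.1] [0.5523 0.5197 0.101 ] [0.5375 0.4823 0.206 ]
t [ 94 162  11   9  62] [ 98.9 166.5] [0.6362 0.6711 0.101 ] [0.6148 0.6217 0.206 ]
t [ 92 181  12  45 368] [ 97.6 205.4] [0.5248 0.6694 0.101 ] [0.5122 0.6202 0.206 ]
t [219 251   8   8  52] [222.7 254.5] [0.3862 0.3108 0.101 ] [0.3844 0.2898 0.206 ]
t [254 303   8   9  56] [257.6 307. ] [0.2446 0.2152 0.101 ] [0.254  0.2017 0.206 ]
t [297 306  42  16 257] [317.4 312.9] [0.2276 0.0544 0.101 ] [0.2384 0.0535 0.206 ]
t [322 31
[... 329 characters left out ...]

s [433 278  13  12 114] [438.8 283.8] [0.2446 0.2183 0.101 ] [0.2591 0.298  0.206 ]
s [358 304  13  13 126] [363.9 310.3] [0.3847 0.3125 0.101 ] [0.3815 0.3804 0.206 ]
s [408 306  10   3  18] [412.5 306.6] [0.2927 0.2842 0.101 ] [0.3012 0.3556 0.206 ]
s [337 329  10   4  17] [341.4 330.3] [0.4199 0.3649 0.101 ] [0.4123 0.4262 0.206 ]
box 501 [0.42297733 0.31177234 0.02372684] [0.38604194 0.27867552 0.02102463] [0.45878192 0.33748237 0.02898603]
boxT 268 [0.42550709 0.30293059 0.02527166] ((0.42277073860168457, 0.30494949221611023), (0.05079512670636177, 0.06958411633968353), 81.94387817382812)
tank z 0.2180274154638111
[[ 0.932  0.362 -0.   ]
 [ 0.362 -0.932  0.002]
 [ 0.    -0.002 -1.   ]]
```

Post is at (0.536, 0.031) and knob at (0.6254, 0.025), 90 mm apart as given. The bowl is 230 mm from the post at +59° from the arm, so it is at the +1.047 hole. Next I approach with the jaws turned to the tangent.

```bash
python3 -m creep '[[0,0.05,0.04,0,0,-0.1],[0.03,0.1,0.06,0,0,-0.2],[0.06,0.15,0.06,0,0,-0.3],[0.09,0.2,0.06,0,0,-0.445],[0.12,0.25,0.06,0,0,-0.445],[0.15,0.3,0.06,0,0,-0.445],[0.18,0.33,0.06,0,0,-0.445],[0.18,0.33,0.06,0,0,-0.445]]' 0.0854 30
```

```text
time: 0.9
ee_pos: [0.3887, -0.2035, 0.3045]
orientation: [-3.138, 0.117, -0.001]
ft_force: [1.1, -0.5, 0.7]
finger_gap: 0.0857
```

```bash
python3 -m creep '[[0.036,0.035,0,0,0,0],[0.072,0.07,0,0,0,0],[0.108,0.104,0,0,0,0],[0.144,0.139,0,0,0,0],[0.18,0.174,0,0,0,0],[0.216,0.208,0,0,0,0],[0.2367,0.2285,0,0,0,0],[0.2367,0.2285,-0.02,0,0,0]]' && python3 - <<'E'
from h import *
d=grab('top','top1'); d=grab('side','side1'); print(env.sense()['ee_pos'])
cv2.imwrite('pics/side1c.png',cv2.resize(d['frame'][60:280,180:420],None,fx=2.5,fy=2.5))
E
```

```text
time: 1.7
ee_pos: [0.6295, 0.0284, 0.2853]
orientation: [-3.137, 0.111, -0.01]
ft_force: [-1.1, -0.6, -0.4]
finger_gap: 0.0852
[0.62423897 0.02602224 0.28087774]
```

View pics/side1c.png

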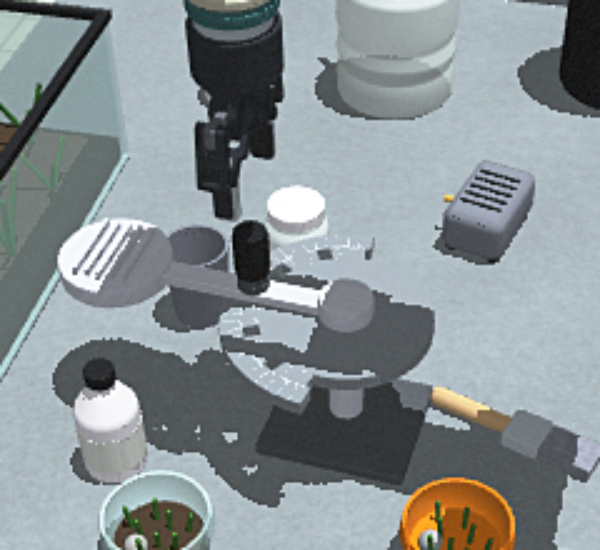

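The open fingers, at (228,205) and (262,150) in the crop, straddle the line above the knob at (251,255). I lower now and grip.

```bash
python3 -m creep '[[0.001,-0.001,-0.03,0,0,0],[0.001,-0.001,-0.06,0,0,0],[0.001,-0.001,-0.073,0,0,0],[0.001,-0.001,-0.073,0,0,0],[0.001,-0.001,-0.073,0,0,0]]' && python3 -m creep '[[0,0,0,0,0,0],[0,0,0,0,0,0],[0,0,0,0,0,0],[0,0,0,0,0,0],[0,0,0,0,0,0],[0,0,0,0,0,0]]' 0.02 40
```

```text
time: 2.3
ee_pos: [0.6258, 0.0245, 0.2092]
orientation: [-3.138, 0.115, 0.008]
ft_force: [0.2, -0.2, 0.5]
finger_gap: 0.0853
time: 2.9
ee_pos: [0.6264, 0.0254, 0.2104]
orientation: [-3.137, 0.116, 0.004]
ft_force: [0.0, 3.0, 5.5]
finger_gap: 0.0314
```

```bash
python3 -m creep '[[0,0,0.01,0,0,0],[0,0,0.02,0,0,0],[0,0,0.021,0,0,0],[0,0,0.021,0,0,0]]' 0.02 50
```

```text
time: 3.3
ee_pos: [0.6263, 0.0255, 0.2305]
orientation: [-3.136, 0.116, 0.006]
ft_force: [3.5, 1.5, -8.8]
finger_gap: 0.0311
```

Pulled clear: the pull reads about 8.8 N, matching the spring. Next is the swing along the arc.

```bash
python3 -m creep '[[0,0.0067,0,0,0,0.074],[0,0.0133,0,0,0,0.148],[-0.002,0.0265,0,0,0,0.297],[-0.006,0.0393,0,0,0,0.445],[-0.0117,0.0513,0,0,0,0.593],[-0.0192,0.0623,0,0,0,0.742],[-0.0283,0.0721,0,0,0,0.890],[-0.0283,0.0721,0,0,0,0.890]]' && python3 - <<'E'
from h import *
d=grab('top','top2'); d=grab('side','side2'); print(env.sense()['ee_pos'])
cv2.imwrite('pics/side2c.png',cv2.resize(d['frame'][60:300,180:420],None,fx=2.4,fy=2.4))
E
```

```text
time: 4.1
ee_pos: [0.5964, 0.1009, 0.2295]
orientation: [-2.875, -1.251, 0.008]
ft_force: [1.2, 6.5, -10.3]
finger_gap: 0.0305
[0.59682762 0.10042812 0.22944313]
```

View pics/side2c.png

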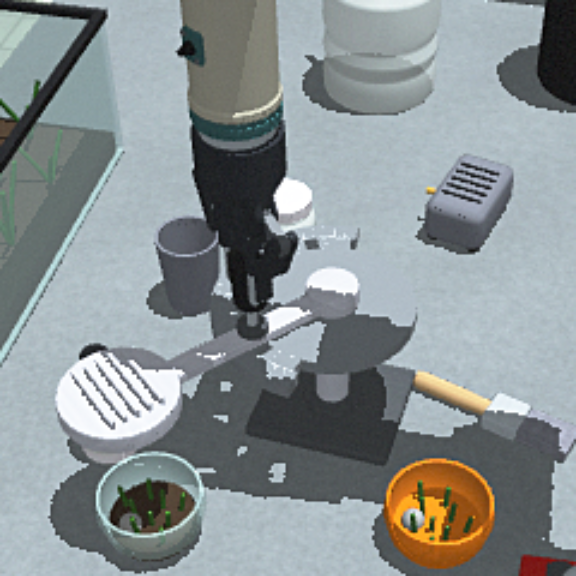

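```bash
cat >> h.py <<'E'
def head(d,post=(0.536,0.0314)):
    P=cloud(d).reshape(-1,3); P=P[~np.isnan(P[:,0])]; r=P[:,:2]-post
    rr=np.hypot(*r.T); Q=P[(abs(P[:,2]-.170)<.006)&(rr>.17)&(rr<.3)]
    c,R=cv2.minEnclosingCircle(Q[:,:2].astype(np.float32)); m=Q.mean(0)
    print('head',len(Q),np.round(c,4),round(R,4),m.round(4),'ang',np.degrees(np.arctan2(c[1]-post[1],c[0]-post[0])).round(2),np.degrees(np.arctan2(m[1]-post[1],m[0]-post[0])).round(2))
E
python3 - <<'E'
from h import *
for f in('top0','side0','side2'): head(load(f))
E
```

```text
head 1051 [0.529  0.0269] 0.2929 [0.7425 0.0153 0.1709] ang -147.03 -4.46
head 1024 [0.529  0.0283] 0.293 [0.7502 0.0237 0.1692] ang -155.85 -2.05
head 1453 [0.6885 0.2022] 0.0584 [0.6891 0.2087 0.1689] ang 48.24 49.2
```

```bash
python3 -m creep '[[-0.005,0.0033,0,0,0,0.07],[-0.01,0.0066,0,0,0,0.14],[-0.01,0.0066,0,0,0,0.14],[-0.01,0.0066,0,0,0,0.14]]' && python3 -m creep '[[0,0,-0.005,0,0,0],[0,0,-0.01,0,0,0],[0,0,-0.01,0,0,0]]' && python3 - <<'E'
from h import *
head(grab('side','side3'))
E
```

```text
time: 4.6
ee_pos: [0.5877, 0.1073, 0.2289]
orientation: [-2.783, -1.446, 0.006]
ft_force: [4.4, 2.0, -8.9]
finger_gap: 0.0309
time: 4.9
ee_pos: [0.5877, 0.1073, 0.2178]
orientation: [-2.783, -1.447, 0.007]
ft_force: [2.7, 2.9, -7.3]
finger_gap: 0.0306
head 1507 [0.6672 0.2193] 0.0585 [0.6678 0.2262 0.1691] ang 55.09 55.92
```

At 7 mm of lift the spring still pulls 7 N, so the pin seems to be entering the hole. I lower the rest and let go.

```bash
python3 -m creep '[[0,0,-0.004,0,0,0],[0,0,-0.007,0,0,0],[0,0,-0.007,0,0,0]]' && python3 -m creep '[[0,0,0,0,0,0],[0,0,0,0,0,0],[0,0,0,0,0,0],[0,0,0,0,0,0]]' 0.0854
```

```text
time: 5.25
ee_pos: [0.5876, 0.1074, 0.211]
orientation: [-2.782, -1.447, 0.007]
ft_force: [1.4, 2.4, -5.1]
finger_gap: 0.0308
time: 5.65
ee_pos: [0.5876, 0.1071, 0.2116]
orientation: [-2.783, -1.447, 0.007]
ft_force: [0.0, 0.3, 0.6]
finger_gap: 0.0847
```

```bash
python3 -m creep '[[0,0,0.04,0,0,0],[0,0,0.08,0,0,-0.1],[0,0,0.09,0,0,-0.2],[-0.04,0.02,0.09,0,0,-0.35],[-0.08,0.05,0.09,0,0,-0.5],[-0.12,0.08,0.09,0,0,-0.65],[-0.16,0.11,0.09,0,0,-0.8],[-0.16,0.11,0.09,0,0,-0.8]]' 0 && python3 - <<'E'
from h import *
d=grab('side','side4'); head(d); P=cloud(d)
t=grab('top','top4'); head(t); Pt=cloud(t)
for n,Q in(('s',P),('t',Pt)):
    Q=Q.reshape(-1,3); k=np.hypot(Q[:,0]-.587,Q[:,1]-.106)<.024; Q=Q[k&(Q[:,2]>.2)]; print(n,'knob',len(Q),np.percentile(Q[:,2],[50,90,97,100]).round(4),Q[Q[:,2]>.226].mean(0).round(4))
q=P[235:295,210:275].reshape(-1,3);q=q[abs(q[:,2]-.055)<.006];print('bowl',cv2.minEnclosingCircle(q[:,:2].astype(np.float32)))
Q=cloud(load('side0')).reshape(-1,3);Q=Q[(np.hypot(Q[:,0]-.6254,Q[:,1]-.025)<.024)&(Q[:,2]>.2)];print('before',np.percentile(Q[:,2],[50,90,97,100]).round(4))
cv2.imwrite('pics/side4c.png',cv2.resize(d['frame'][130:360,180:420],None,fx=2.5,fy=2.5))
E
```

```text
time: 6.45
ee_pos: [0.4228, 0.2193, 0.3023]
orientation: [-3.123, -0.252, 0.006]
ft_force: [0.3, -0.6, 0.0]
finger_gap: -0.0002
head 1514 [0.666  0.2199] 0.0587 [0.6668 0.227  0.1692] ang 55.41 56.24
head 1079 [0.6673 0.217 ] 0.0581 [0.6671 0.218  0.1709] ang 54.73 54.9
s knob 259 [0.2248 0.2299 0.2308 0.2321] [0.5874 0.1096 0.2289]
t knob 154 [0.2306 0.2345 0.236  0.2377] [0.5878 0.1047 0.2314]
bowl ((0.6687527894973755, 0.22627127170562744), 0.05144469067454338)
before [0.2225 0.2296 0.2305 0.2336]
```

View pics/side4c.png

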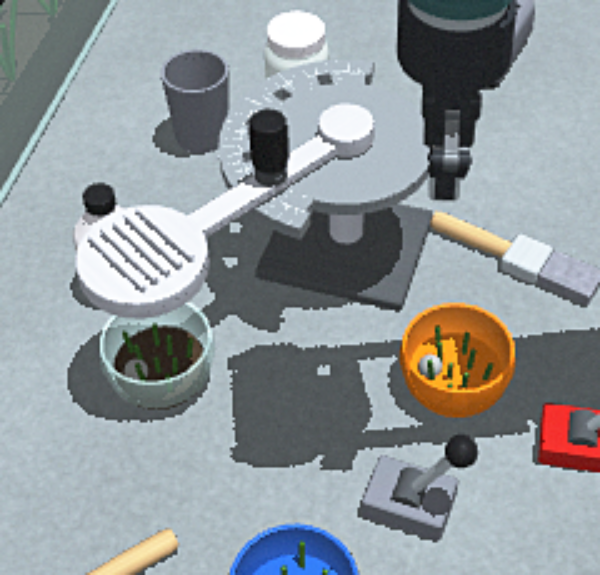

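The lamp head is over the bowl, about 3 mm off. The knob top is at 0.231 m, the same as with the pin home at the start. The switch lever leans towards the robot, its ball at (460,450) in the crop. Now I move behind it with the fingers shut.

```bash
python3 -m creep '[[-0.03,0.04,0,0,0,-0.11],[-0.06,0.075,0,0,0,-0.22],[-0.081,0.1,0,0,0,-0.33],[-0.081,0.1,-0.05,0,0,-0.33],[-0.081,0.1,-0.1,0,0,-0.33],[-0.081,0.1,-0.15,0,0,-0.33],[-0.081,0.1,-0.2,0,0,-0.33],[-0.081,0.1,-0.2,0,0,-0.33]]' 0 && python3 -m creep '[[0,0,0,0,0,0]]'
```

```text
time: 7.35
ee_pos: [0.343, 0.314, 0.0968]
orientation: [3.127, -0.264, -0.016]
ft_force: [-0.7, -0.3, -0.5]
finger_gap: -0.0003
time: 7.45
ee_pos: [0.3449, 0.3141, 0.0973]
orientation: [3.127, -0.265, -0.015]
ft_force: [0.3, 0.7, -0.2]
finger_gap: 0.0002
```

```bash
python3 -m creep '[[0.015,0.002,0.003,0,0,0],[0.03,-0.001,0.006,0,0,0],[0.045,-0.003,0.008,0,0,0],[0.06,-0.006,0.008,0,0,0],[0.075,-0.008,0.005,0,0,0],[0.088,-0.01,0.002,0,0,0],[0.095,-0.011,0,0,0,0],[0.095,-0.011,0,0,0,0]]' 0
```

```text
time: 8.25
ee_pos: [0.4401, 0.303, 0.0967]
orientation: [3.126, -0.267, -0.017]
ft_force: [-0.4, 0.8, 0.6]
finger_gap: -0.0001
```

```bash
python3 - <<'E'
from h import *
d=grab('side','side5')
cv2.imwrite('pics/side5c.png',cv2.resize(d['frame'][230:380,240:460],None,fx=2.5,fy=2.5))
E
```

```text
(no output)
```

View pics/side5c.png

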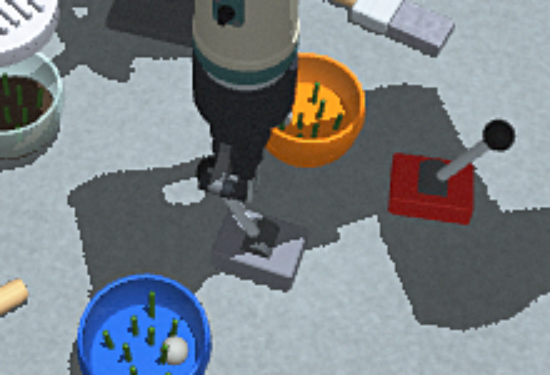

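The lever is over to the far side, with the ball at (210,175) in the crop. There is no stop force yet, so I push on until the stop is felt.

```bash
python3 -m creep '[[0.004,-0.0007,0,0,0,0],[0.008,-0.0013,0,0,0,0],[0.008,-0.0013,0,0,0,0]]' 0
```

```text
time: 8.6
ee_pos: [0.4411, 0.3026, 0.0965]
orientation: [3.126, -0.268, -0.037]
ft_force: [-13.4, 5.2, 8.2]
finger_gap: 0.0002
```

The stop is felt at 13 N. I back off, raise and verify.

```bash
python3 -m creep '[[-0.03,0.005,0,0,0,0],[-0.06,0.01,0.01,0,0,0],[-0.09,0.015,0.05,0,0,0],[-0.1,0.0,0.1,0,0,0],[-0.1,-0.04,0.15,0,0,0],[-0.1,-0.08,0.18,0,0,0],[-0.1,-0.12,0.18,0,0,0],[-0.1,-0.12,0.18,0,0,0]]' 0 && python3 - <<'E'
from h import *
d=grab('side','side6'); t=grab('top','top6'); head(t); head(d)
for n,q in(('s',d),('t',t)):
    f=q['frame']; m=(f.max(2)<60).astype(np.uint8); k,l,st,ce=cv2.connectedComponentsWithStats(m)
    for i in range(1,k):
        p=at_z(q,*ce[i],.101)
        if 15<st[i,4]<400 and np.hypot(p[0]-.45,p[1]-.3)<.07: print(n,st[i],p.round(4))
    Q=cloud(q).reshape(-1,3);Q=Q[(np.hypot(Q[:,0]-.587,Q[:,1]-.106)<.024)&(Q[:,2]>.2)];print('knob',np.percentile(Q[:,2],[50,90]).round(4))
print(env.sense()['ft_force'],env.sense()['ee_pos'])
cv2.imwrite('pics/side6c.png',cv2.resize(d['frame'][130:380,180:460],None,fx=2.3,fy=2.3))
E
```

```text
time: 9.4
ee_pos: [0.3416, 0.1786, 0.2785]
orientation: [3.124, -0.274, -0.029]
ft_force: [1.1, 0.7, -0.2]
finger_gap: 0.0004
head 1060 [0.6689 0.2168] 0.058 [0.6672 0.2182 0.171 ] ang 54.35 54.92
head 1510 [0.6653 0.2202] 0.0591 [0.6667 0.227  0.1692] ang 55.59 56.26
s [318 292  14  14 126] [0.4658 0.3028 0.101 ]
knob [0.2253 0.2299]
t [223 221  10   9  60] [0.4669 0.2975 0.101 ]
knob [0.2307 0.2339]
[ 0.04886905  0.68900299 -0.72363713] [0.34113194 0.18162549 0.27682187]
```

View pics/side6c.png

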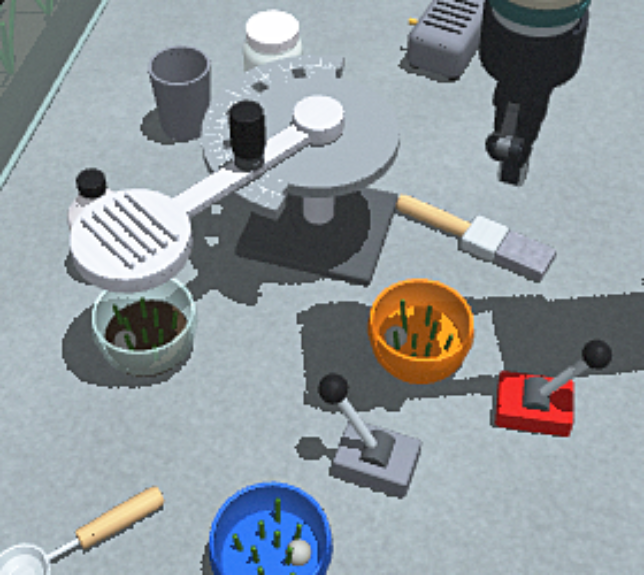

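The lever is over, with the ball at (333,388) in the crop, 43 mm past the pivot (full throw). The lamp is over the bowl, the knob is down and the robot is clear.

```bash
python3 -c "
from rig import env
print(env.finish_job())"
```

```text
the job is handed in; nothing more can be done
None
```

I pulled the index knob up, swung the lamp round to the +60° hole over the plant bowl, and lowered the pin home before letting the knob go. Then, with the fingers shut, I pushed the grey switch lever over until it met its stop (about 13 N), backed the robot clear and handed the job in. It took about 9.5 s of the 51 s; no verdict is reported.

My last checks before handing in:
- **Lamp:** the head's centre measured about (0.667, 0.219), against the bowl's (0.669, 0.220). The two views differ by about 3 mm.
- **Pin:** the side view puts the knob's top at 0.230–0.231 m, the same as with the pin home at the start. The top view reads up to 3 mm higher, and I took that as depth noise.
- **Switch:** the ball is 43–44 mm past the pivot, which is full throw (about 1.0 rad).
- **Vessels and robot:** the last picture shows the vessels undisturbed. Of these I re-measured only the bowl, after letting the knob go; it read 6 mm off in y in the side view compared with the first top view. That fits the same offset between views seen on the head and knob. The robot touches nothing.

No check failed.

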